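Prove the cupboard's roller catch, then load the jar into the door rack

ROBOT

A 7-joint arm with a two-finger parallel gripper is mounted at the origin on the work surface. World frame = base frame: x ahead of the robot, y to its left, z up, the work surface at z = 0. Lengths are in m, angles in rad, forces in N, time in s.
With the tool pointing down it reaches from about 0.425 to 0.875 m from the base axis. Payload 9.9 kg.
Tool frame: the origin (TCP) lies at the very end of the fingers, on their centre line; the grasp point (between the pads) lies 19 mm behind it (r.grip_point_offset is the distance from the TCP to the grasp point, in m); z points along the fingers, y is the line along which they close (so a half turn about z gives the same grasp; the last joint's range is limited). The gripper opens to 85 mm and grips with 20 to 120 N. Pads are 22 mm wide; open, the fingers measure 114 mm over their backs; the gripper's body (76 mm by 85 mm) begins 54 mm behind the grasp point. The pads swing forward as they close: fully open they stand 13 mm farther back than shut.
Start: joints at [-1.304, 0.576, 0.025, 1.437, -0.015, 1.129, -0.057], TCP at [0.232, 0.634, 0.231] pointing down, gripper open.
Joint ranges: [-2.76, 2.76], [-0.34, 2.15], [-1.52, 1.57], [0.19, 2.46], [-1.09, 4.23], [0.17, 1.99], [-2.82, 2.82]. Speed limits (rad/s): [2.22, 2.22, 3.01, 3.01, 3.14, 3.14, 3.14].

INTERFACE

Orientations are given as a 3x3 rotation matrix whose columns are the frame's x, y, z axes.
In Python, from rig import r gives the robot as it stands.
- The arm moves only by the shell command python3 -m crank 'ROWS' [FORCE]. ROWS is 1 to 12 rows, parted by a bar, with the numbers parted by spaces; each row has 7 numbers: the finger opening in m, then dx, dy, dz in normalised numbers (1 is 0.25 m), then a rotation vector rx, ry, rz in parts of the range, where 1.0 means pi/2 rad; each row shifts and turns the commanded pose from where the row before left it, along the tool's axes as they then stand; what a row does not reach is not made up. A row lasts 1/12 s, in which the tool goes at most 0.0417 m and 0.125 rad, less where a joint would pass 70% of its speed; a pose out of reach is approached as far as the arm can. The fingers move at their own pace and stop on an object; FORCE is the grip in N (left out, the last holds). Time passes only in rows, so rows that do not move let the fingers close. It prints the time, the measured TCP pose, the force, the opening and the grip force at its end. No shift or turn number may pass 1 either way. Input that does not fit is refused with a message, and nothing moves.
- r.get_state(): the state, without advancing time (a new reading comes with each control period).
- r.snapshot(name): name is "side" or "top"; returns a dict with "pixels" (420x560x3 uint8, red, green, blue), "fx", "fy", "cx", "cy" (pixels), "R" (3x3) and "t" (3): a world point X has camera coordinates R X + t. Camera axes: x right, y down, z forward; pixel columns grow to the right and rows downward; lengths in m; the calibration is good to about 2 mm. A picture is of the moment at which its call begins. There is no depth.
- r.sign_off(): hands the job in; it is judged then, once.
The state is a dict: "clock": time; "joints": joint angles; "dq": joint speeds; "joint_torque": joint torques, N m; "position": TCP position; "tool_rot": TCP orientation; "contact_force": force on the tool from outside, world axes, zero at the start; "wrist_torque": the same for the moment, N m; "grip_width": finger opening in m; "grip_force": force on a finger pad.
Only numpy, scipy, OpenCV 4.12 (cv2) and the standard library are available. Lean on these libraries where they do the work, as an engineer would, in place of code of your own. Each camera call takes 0.05 s, during which the arm holds its last target. There are 200 camera calls.

TASK

The roller catch of this cupboard has just been re-set. Guide the blue door gently shut, without slamming it, and push only until the roller snaps over and holds the door against its rubber stop by itself with your hand off it; do not crush the stop. Then pull the door open again through the catch, leave it standing wide open, and stand the orange-lidded jar upright in the steel pocket on the inside of the door; leave the other things on the bench where they are.

Things in the scene. Friction and masses are not known exactly. Their poses are not given: they have to be found in the camera images.
- cabinet: White cupboard fixed to the bench, 200 deep (x) x 236 wide (y) x 240 high, with a see-through amber roof and an inset blue door in its front (-x) face. Origin: centre of its underside; +x points from the front to the back, z up. The hinge axis stands at x = -100, y = +104 in this frame; the catch is inside, at the door's free edge.
- door (a joint): Angle of the blue door on its upright hinge, rad: near 0 when shut (rests between about -0.05 and +0.04, as the catch is set), grows as the free edge swings out of the cupboard, clockwise from above, up to 1.75; starts part open. Door 206 wide, 204 high, 15 thick, 0.7 kg, foot 21 above the bench. Light friction (about 0.4 N at the handle): it stays where it is left.
- door_hinge (a point): Point on the hinge axis at the height of the door's upper edge (225 above the bench), in the plane of the door's outer face. It turns with the door: -y runs along the door from the hinge to the free edge, +x from the outer face to the inner face, z up.
- handle (a point): Grip point on the handle, an upright steel bar, 14 diameter, 90 long, 35 clear of the outer face near the free edge. On the bar's axis, 18 below its free upper end, 201 above the bench; in the door's axes at x = -42, y = -180 from the hinge axis. Can be pinched from above; of the two stand-offs to the door the upper (8 thick) is 30 below this point.
- pocket (a point): Centre of the inner floor of the open-topped steel pocket on the door's inner face: inside 52 (across the door) x 50 (along it), rim 25 above the floor, floor 126 above the bench. In the door's axes at x = +41.5, y = -90 from the hinge axis. Load it from above with the door wide open.
- jar: Black jar with an orange lid, 44 in diameter, 75 high, about 0.14 kg, loose on the bench. Origin: centre of its underside.
- white_jar: Bystander: black jar with a white lid, same size as the other. Origin: centre of its underside.
- dropper: Bystander: black dropper bottle with a pointed cap and a white label band, 44 in diameter, 155 high. Origin: centre of its underside.
- stick_cup: Bystander: white cup of wooden stirring sticks, 66 in diameter, 145 high with the sticks. Origin: centre of its underside.
- door_stop (a joint): Squeeze of the rubber stop behind the free edge, m: 0 untouched, 6 N per mm, crushed at 3 mm. Stop and sprung roller sit on one plate, set up to 8 mm further in or out than nominal (not measured). Over about 8 mm the roller resists with up to 6 to 10 N at the handle, then snaps over (push turns to pull) and draws the door 4 mm onto the stop, squeezed about 0.8 mm. Pulling open takes 8 to 16 N.
Not all that is in view belongs to the job. Leave any green, red or turquoise look-alike of the jar alone.

How it is judged:
On the way, in this order (a step that is already met when the one before it is completed fails the run):
1. the door has snapped shut: the roller holds it against the rubber stop (squeezed more than 0.2 mm) with the fingers off the door (value of joint door_stop above 0.0002 m and value of joint door below 0.09 rad and contact force between each of the fingers, the arm and cabinet below 0.1 N), for 0.2 s.
2. the door is pulled open again beyond 0.9 rad (value of joint door above 0.9 rad), for 0.2 s.
At the end, for the whole second after the job is handed in: The door stands still, wide open (beyond 0.9 rad), with the orange-lidded jar at rest, upright (within 0.15 rad) on the floor of the door's pocket (within 12 mm of its centre and 6 mm in height) (value of joint door above 0.9 rad and velocity of joint door between -0.05 and 0.05 rad/s and horizontal distance between jar and pocket below 0.012 m and z of jar in the frame of pocket between -0.006 and 0.006 m and angle between jar's own z axis and vertical below 0.15 rad and linear speed of jar below 0.03 m/s); the robot touches nothing.
It fails at once if the rubber stop is crushed by more than 3 mm (value of joint door_stop above 0.003 m).
It fails at once if the door is slammed: closing faster than 2.5 rad/s while still open more than 0.12 rad (value of joint door above 0.12 rad and velocity of joint door below -2.5 rad/s).
It fails at once if the jar is tipped over (angle between jar's own z axis and vertical above 0.7 rad).
It fails at once if the white-lidded jar, the dropper bottle or the stick cup is moved more than 20 mm (distance of any of white_jar, dropper, stick_cup from where it was at the start of the episode above 0.02 m).
It also fails if it takes over 72 s, if anything falls off the work surface, if the arm or the gripper's body presses on something with over 40 N, if the wrist force passes 120 N, or if a joint passes its speed limit or range.

## Working session

There is one attempt and no reset: what is moved stays moved. The work goes in short steps, Python scripts to look and compute and a shell command to move; the robot and the scene stay as the last step left them, time stands still between calls to the robot, and variables do not carry over. Pictures are saved under pics/ and viewed, at most 14 in all, crops included, and the job is handed in when it is done.

```bash
ls; mkdir -p pics
python3 - <<'E'
from rig import r
import cv2,numpy as np
np.set_printoptions(precision=4,suppress=True)
s=r.get_state();print(s['clock'],s['position'],s['tool_rot'],s['grip_width'],s['contact_force'])
for n in("side","top"):
    d=r.snapshot(n);cv2.imwrite(f"pics/{n}0.png",d["pixels"][:,:,::-1]);print(n,d["fx"],d["fy"],d["cx"],d["cy"],d["R"],d["t"],-np.array(d["R"]).T@d["t"])
E
```

```text
pics
0.0 [0.2318 0.6335 0.2305] [[-0.9391  0.3436 -0.0005]
 [ 0.3436  0.9391 -0.0016]
 [-0.     -0.0017 -1.    ]] 0.08541362877902062 [ 0.8728  0.0102 -0.3291]
side 507.3612512741893 507.3612512741893 272.0674808791881 215.52399928190619 [[ 0.5363  0.8439  0.0142]
 [ 0.5998 -0.3692 -0.7099]
 [-0.5938  0.3893 -0.7041]] [-0.3449 -0.1801  1.904 ] [ 1.4236 -0.5166  1.2178]
top 531.4768382898313 531.4768382898313 281.9988744831625 212.7867370021451 [[-0.0029 -0.9999  0.0161]
 [-0.9976  0.0018 -0.0687]
 [ 0.0686 -0.0162 -0.9975]] [0.0662 0.5588 1.4327] [0.4594 0.0884 1.4665]
```

View pics/side0.png

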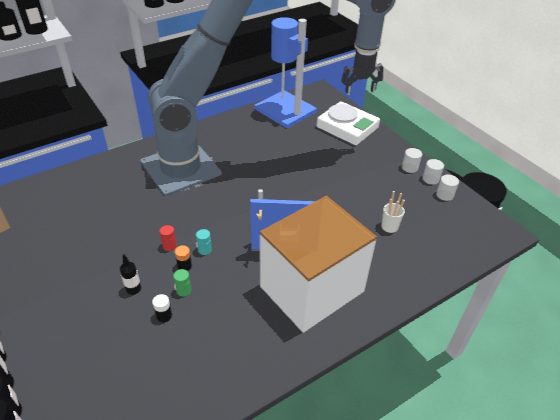

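View pics/top0.png

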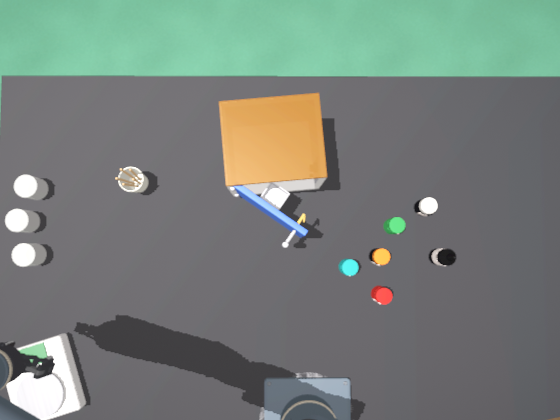

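```bash
cat > h.py <<'E'
from rig import r
import cv2,numpy as np
np.set_printoptions(precision=4,suppress=True)
def px2w(d,u,v,z):
    R=np.array(d["R"]);c=-R.T@np.array(d["t"])
    w=R.T@np.array([(u-d["cx"])/d["fx"],(v-d["cy"])/d["fy"],1]);return c+w*(z-c[2])/w[2]
def w2px(d,X):
    p=np.array(d["R"])@np.array(X)+d["t"];return np.array([d["fx"]*p[0]/p[2]+d["cx"],d["fy"]*p[1]/p[2]+d["cy"]])
def grab(n,name,x0,y0,x1,y1,k):
    d=r.snapshot(n);im=d["pixels"][y0:y1,x0:x1,::-1]
    cv2.imwrite("pics/"+name,cv2.resize(im,None,fx=k,fy=k,interpolation=cv2.INTER_CUBIC));return d
E
python3 - <<'E'
from h import *
d=grab("top","c1.png",210,85,410,235,4)
d=grab("top","c1.png",210,85,410,235,4)
for p in[(220,101),(319,95),(327,177),(225,186)]:print('roof',px2w(d,*p,.24))
print('handle',px2w(d,286,244,.219))
im=d["pixels"].astype(int)
h=cv2.cvtColor(d["pixels"],cv2.COLOR_RGB2HSV)
m=((h[...,0]>8)&(h[...,0]<22)&(h[...,1]>180)&(h[...,2]>150)).astype(np.uint8)
n,l,st,c=cv2.connectedComponentsWithStats(m)
for i in range(1,n):
    if st[i,4]>20:print(st[i],c[i],px2w(d,*c[i],.075))
d=grab("top","c2.png",220,170,400,305,4)
E
```

```text
roof [0.8066 0.213  0.24  ]
roof [ 0.8213 -0.0193  0.24  ]
roof [ 0.6271 -0.0365  0.24  ]
roof [0.6062 0.2004 0.24  ]
handle [0.4719 0.059  0.219 ]
[372 249   7  15  26] [374.1154 255.2692] [ 0.4432 -0.175   0.075 ]
```

View pics/c2.png

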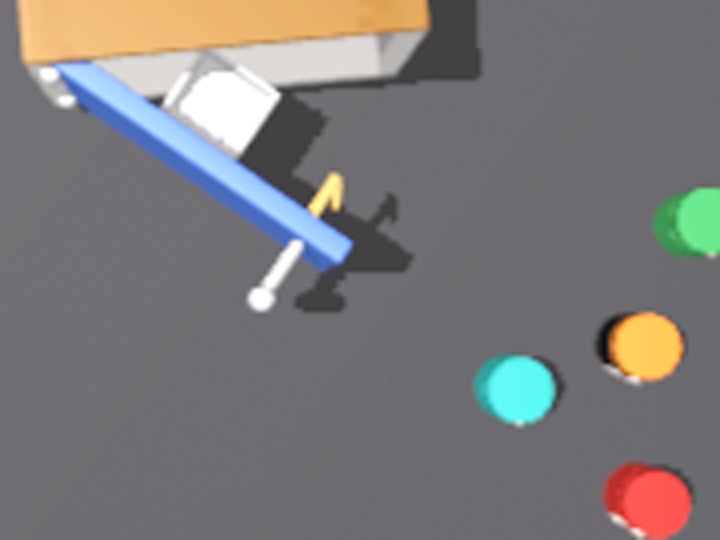

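View pics/c1.png

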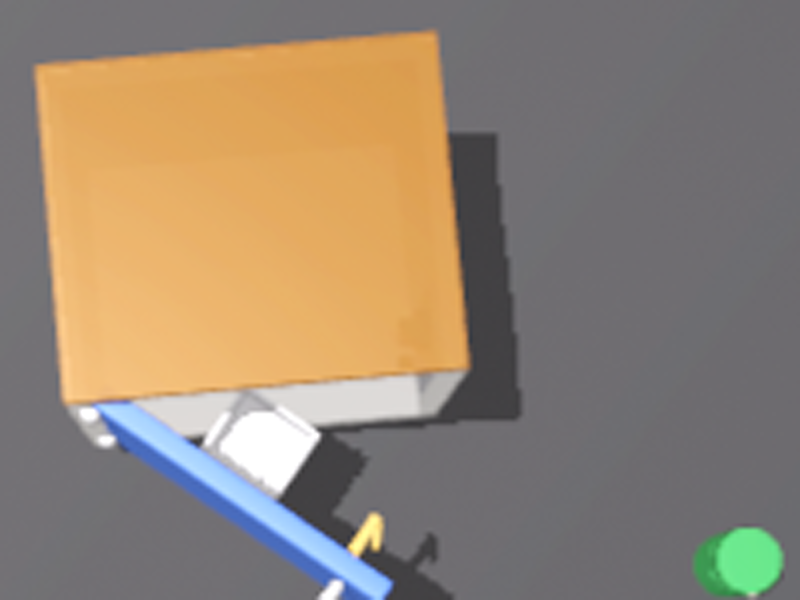

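```bash
cat >> h.py <<'E'
def fitcab(d):
    px=[((36.5)/4+209.5,66.5/4+84.5),(437.5/4+209.5,31.5/4+84.5),(468.5/4+209.5,369.5/4+84.5),(66.5/4+209.5,403.5/4+84.5)]
    W=np.array([px2w(d,u,v,.24)[:2] for u,v in px]);L=np.array([(.1,.118),(.1,-.118),(-.1,-.118),(-.1,.118)])
    wc=W.mean(0);M=(W-wc).T@L;U,S,V=np.linalg.svd(M);Rm=U@V;return wc,np.arctan2(Rm[1,0],Rm[0,0]),W-(L@Rm.T+wc)
def rot(a):return np.array([[np.cos(a),-np.sin(a)],[np.sin(a),np.cos(a)]])
E
python3 - <<'E'
from h import *
d=r.snapshot("top")
c,yaw,res=fitcab(d);print(c,yaw,res)
hinge=c+rot(yaw)@[-.1,.104];print('hinge',hinge,'handpx',w2px(d,[*hinge,.225]))
f=lambda p:((p[0]+.5)/4-.5+220,(p[1]+.5)/4-.5+170)
H=px2w(d,*f((261,298)),.219)[:2];print('handle',H)
v=rot(-yaw)@(H-hinge);print(v,np.linalg.norm(v),np.hypot(.042,.18),'theta',np.arctan2(-.18,-.042)-np.arctan2(v[1],v[0]))
for n,p in dict(o=(647,346),t=(523,389),g=(713,220),red=(657,504)).items():print(n,px2w(d,*f(p),.075))
s=r.snapshot("side")
O=px2w(d,*f((647,346)),.075);print('side px of orange lid top',w2px(s,O),'handle',w2px(s,[*H,.219]))
for q in[(-.1,-.118),(-.1,.118),(.1,-.118),(.1,.118)]:print(w2px(s,[*(c+rot(yaw)@q),.24]))
cv2.imwrite("pics/s1.png",cv2.resize(s["pixels"][170:290,150:310,::-1],None,fx=5,fy=5,interpolation=cv2.INTER_CUBIC))
E
```

```text
[0.7172 0.0898] 0.08729636818560484 [[-0.0003  0.0001]
 [ 0.0005 -0.0001]
 [-0.0005  0.0008]
 [ 0.0004 -0.0008]]
hinge [0.6085 0.1847] handpx [232.2897 185.7774]
handle [0.4716 0.0616]
[-0.1472 -0.1107] 0.18414299257844557 0.18483506160899235 theta 0.6967045494746913
o [ 0.4409 -0.194   0.075 ]
t [ 0.4132 -0.1124  0.075 ]
g [ 0.5234 -0.2389  0.075 ]
red [ 0.3384 -0.199   0.075 ]
side px of orange lid top [181.2195 249.9708] handle [259.5595 189.893 ]
[258.7258 230.4221]
[325.1617 194.7083]
[307.408  278.1576]
[375.6043 235.7768]
```

View pics/s1.png

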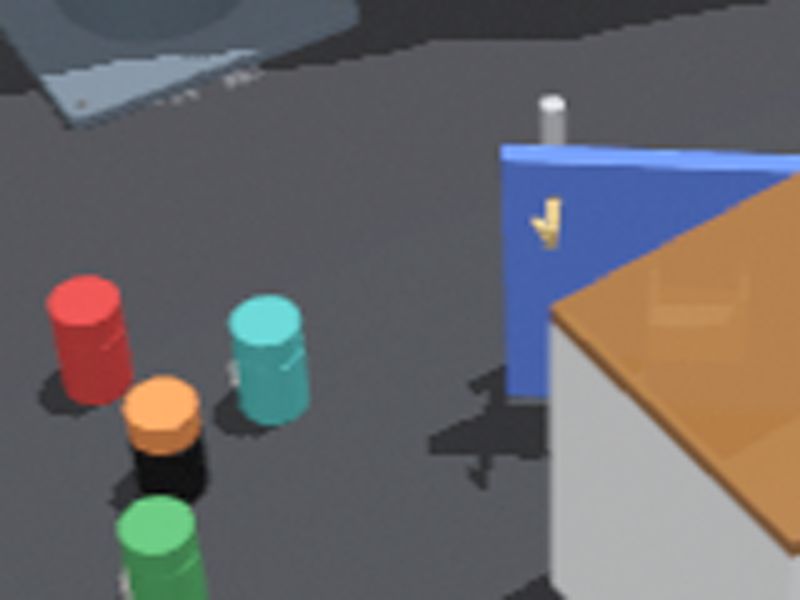

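Careful with the scale: shifts go in shares of 0.25 m and turns go in shares of pi/2 rad. That gives: -0.027 m / 0.25 = -0.108, -0.02 m / 0.25 = -0.08.

```bash
python3 -m crank '0.05 0 0 -0.08 0 0 0 | 0.05 -0.1 -0.108 0 0 0 0 | 0.05 -0.1 -0.108 0 0 0 0 | 0.05 -0.1 -0.108 0 0 0 0 | 0.05 -0.1 -0.108 0 0 0 0 | 0.05 -0.1 -0.108 0 0 0 0 | 0.05 -0.1 -0.108 0 0 0 0 | 0.05 -0.1 -0.108 0 0 0 0 | 0.05 -0.1 -0.108 0 0 0 0 | 0.05 -0.1 -0.108 0 0 0 0 | 0.05 -0.1 -0.108 0 0 0 0 | 0.05 -0.1 -0.108 0 0 0 0' 60
cat >> h.py <<'E'
HINGE=np.array([.6085,.1847]);YAW=.0873
def door(th,x,y):return HINGE+rot(YAW-th)@[x,y]
def go(X,Y,Z,ang=None):
    "tool-axes delta to world X,Y,Z; ang=desired angle of tool y (mod pi); rotation to do after the shift"
    s=r.get_state();R=np.array(s["tool_rot"]);p=np.array(s["position"])
    print('t',round(s["clock"],2),'p',p,'delta',R.T@(np.array([X,Y,Z])-p),end=' ')
    if ang is not None:
        a=np.arctan2(R[1,1],R[0,1]);e=(ang-a+np.pi/2)%np.pi-np.pi/2;print('rz',-e,end=' ')
    print('F',s["contact_force"],'w',s["grip_width"],s["grip_force"],'tilt',R[:,2],'j7',s["joints"][6])
E
python3 -c "
from h import *
go(.4716,.0616,.25,np.pi/2+YAW-.697)"
```

```text
clock: 1.35
position: [0.3885, 0.2588, 0.2516]
tool_rot: [[-0.939, 0.344, 0.001], [0.344, 0.939, 0.0], [-0.0, 0.001, -1.0]]
contact_force: [1.1, -0.6, -0.4]
grip_width: 0.0497
grip_force: 0.0
t 1.35 p [0.3885 0.2588 0.2516] delta [-0.1458 -0.1567  0.0015] rz 0.2590242383823882 F [ 1.0601 -0.5904 -0.4418] w 0.049703331398280495 0.0 tilt [ 0.0005  0.0005 -1.    ] j7 0.5703346655384762
```

In the tool's units: -0.0262 m / 0.25 = -0.1048, -0.0244 m / 0.25 = -0.0976, 0.086 rad / 1.5708 = 0.0547.

```bash
python3 -m crank '0.05 -0.0976 -0.1048 0 0 0 0 | 0.05 -0.0976 -0.1048 0 0 0 0 | 0.05 -0.0976 -0.1048 0 0 0 0 | 0.05 -0.0976 -0.1048 0 0 0 0 | 0.05 -0.0976 -0.1048 0 0 0 0 | 0.05 -0.0976 -0.1048 0 0 0 0 | 0.05 0 0 0 0 0 0.0547 | 0.05 0 0 0 0 0 0.0547 | 0.05 0 0 0 0 0 0.0547 | 0.05 0 0 0 0 0 0' 60
python3 -c "
from h import *
go(.4716,.0616,.182,np.pi/2+YAW-.697)"
```

```text
clock: 2.18
position: [0.4717, 0.0623, 0.2514]
tool_rot: [[-0.818, 0.576, 0.0], [0.576, 0.818, 0.0], [-0.0, 0.0, -1.0]]
contact_force: [0.2, 0.7, 0.1]
grip_width: 0.05
grip_force: 0.0
t 2.18 p [0.4717 0.0623 0.2514] delta [-0.0003 -0.0006  0.0694] rz -0.003796683824482505 F [0.2032 0.6967 0.1493] w 0.04995901227447816 0.0 tilt [ 0.0002  0.     -1.    ] j7 0.828731707005107
```

In the tool's units: 0.025 m / 0.25 = 0.1, 0.0175 m / 0.25 = 0.07.

```bash
python3 -m crank '0.05 0 0 0.1 0 0 0 | 0.05 0 0 0.1 0 0 0 | 0.05 0 0 0.07 0 0 0 | 0.05 0 0 0 0 0 0 | 0.005 0 0 0 0 0 0 | 0.005 0 0 0 0 0 0 | 0.005 0 0 0 0 0 0 | 0.005 0 0 0 0 0 0 | 0.005 0 0 0 0 0 0 | 0.005 0 0 0 0 0 0' 40
python3 -c "
from h import *
d=grab('top','g1.png',220,170,400,305,4)
go(.4716,.0616,.182,np.pi/2+YAW-.697)"
```

```text
clock: 3.02
position: [0.4722, 0.0624, 0.1851]
tool_rot: [[-0.82, 0.572, 0.002], [0.572, 0.82, 0.0], [-0.001, 0.001, -1.0]]
contact_force: [-1.1, -1.2, 7.0]
grip_width: 0.0126
grip_force: 39.1
t 3.07 p [0.4722 0.0624 0.1851] delta [ 0.     -0.001   0.0031] rz 0.001103340963530819 F [-2.4864 -0.9497  8.0822] w 0.012783589124426342 39.10633027553558 tilt [ 0.0019  0.0004 -1.    ] j7 0.8670428362121586
```

View pics/g1.png

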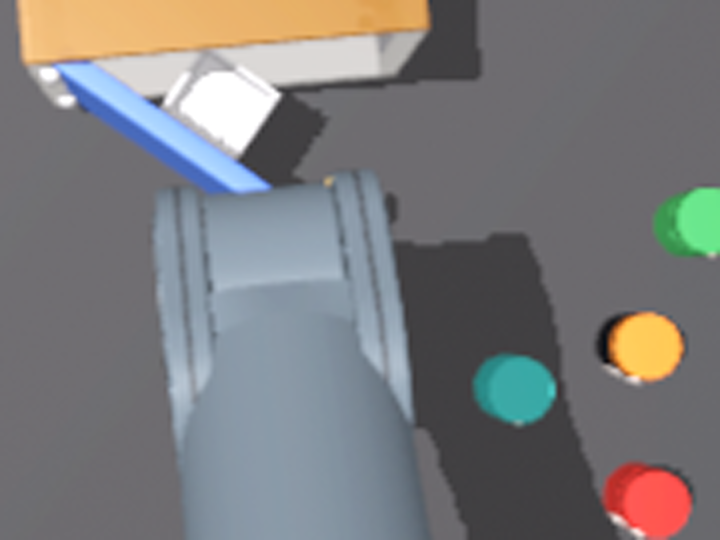

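In the tool's units: -0.0109 m / 0.25 = -0.0436, -0.0022 m / 0.25 = -0.0088, -0.06 rad / 1.5708 = -0.0382.

```bash
python3 -m crank '0.005 -0.0216 -0.0048 0 0 0 -0.0191 | 0.005 -0.0436 -0.0088 0 0 0 -0.0382 | 0.005 -0.0436 -0.0088 0 0 0 -0.0382 | 0.005 -0.0436 -0.0088 0 0 0 -0.0382 | 0.005 -0.0436 -0.0088 0 0 0 -0.0382 | 0.005 -0.0436 -0.0088 0 0 0 -0.0382 | 0.005 -0.0436 -0.0088 0 0 0 -0.0382 | 0.005 -0.0436 -0.0088 0 0 0 -0.0382 | 0.005 -0.0216 -0.0048 0 0 0 -0.0191 | 0.005 0 0 0 0 0 0 | 0.005 0 0 0 0 0 0' 40
cat >> h.py <<'E'
def hs():
    s=r.get_state();p=np.array(s["position"])[:2];v=rot(-YAW)@(p-HINGE)
    th=np.arctan2(-.18,-.042)-np.arctan2(v[1],v[0]);R=np.array(s["tool_rot"])
    a=np.arctan2(R[1,1],R[0,1]);tw=(np.pi/2+YAW-a+np.pi/2)%np.pi-np.pi/2
    F=R.T@s["contact_force"];print('t',round(s["clock"],2),'theta',th,'rad',np.linalg.norm(v),'toolth',tw,'Ftool',F,'grip',s["grip_width"],s["grip_force"],'z',s["position"][2])
E
python3 -c "
from h import *
hs()"
```

```text
clock: 3.98
position: [0.5455, 0.0122, 0.1851]
tool_rot: [[-0.992, 0.129, 0.003], [0.129, 0.992, -0.0], [-0.003, 0.0, -1.0]]
contact_force: [-1.5, -1.8, 6.8]
grip_width: 0.0126
grip_force: 39.4
t 3.98 theta 0.20829358121641772 rad 0.18364222858080864 toolth 0.21706095543921355 Ftool [ 1.2781 -2.0153 -6.7785] grip 0.012638396661932949 39.44611966609955 z 0.18509584998079065
```

In the tool's units: -0.0036 m / 0.25 = -0.0144, -0.0008 m / 0.25 = -0.0032, -0.02 rad / 1.5708 = -0.0127.

```bash
python3 -m crank '0.005 -0.0144 -0.0032 0 0 0 -0.0127 | 0.005 -0.0144 -0.0032 0 0 0 -0.0127 | 0.005 -0.0144 -0.0032 0 0 0 -0.0127 | 0.005 -0.0144 -0.0032 0 0 0 -0.0127 | 0.005 0 0 0 0 0 0 | 0.005 0 0 0 0 0 0' 40
python3 -c "
from h import *
hs()"
python3 -m crank '0.005 -0.0072 -0.0016 0 0 0 -0.0064 | 0.005 -0.0072 -0.0016 0 0 0 -0.0064 | 0.005 0 0 0 0 0 0' 40
python3 -c "
from h import *
hs()"
```

```text
clock: 4.48
position: [0.5592, 0.0077, 0.1851]
tool_rot: [[-0.999, 0.05, 0.003], [0.05, 0.999, -0.0], [-0.003, -0.0, -1.0]]
contact_force: [0.0, -2.0, 5.1]
grip_width: 0.0131
grip_force: 39.4
t 4.48 theta 0.129652205170675 rad 0.1837091592373138 toolth 0.13684680566456375 Ftool [-0.1356 -1.9897 -5.0916] grip 0.013089506597016845 39.36135649681091 z 0.18514344109720537
clock: 4.73
position: [0.5627, 0.0067, 0.1851]
tool_rot: [[-1.0, 0.029, 0.002], [0.029, 1.0, -0.001], [-0.002, -0.001, -1.0]]
contact_force: [-0.0, -3.1, 5.9]
grip_width: 0.013
grip_force: 39.4
t 4.73 theta 0.10994719402242525 rad 0.1837528005215373 toolth 0.1163003542651897 Ftool [-0.057  -3.1032 -5.9292] grip 0.01299127145276698 39.36597168445587 z 0.18512363210853688
```

In the tool's units: -0.0018 m / 0.25 = -0.0072, -0.0006 m / 0.25 = -0.0024, -0.01 rad / 1.5708 = -0.0064.

```bash
for i in 1; do python3 -m crank '0.005 -0.0072 -0.0024 0 0 0 -0.0064 | 0.005 0 0 0 0 0 0' 40 >/dev/null; python3 -c "
from h import *
hs()"
python3 -m crank '0.005 -0.0072 -0.0024 0 0 0 -0.0064 | 0.005 0 0 0 0 0 0' 40 >/dev/null; python3 -c "
from h import *
hs()"
python3 -m crank '0.005 -0.0072 -0.0024 0 0 0 -0.0064 | 0.005 0 0 0 0 0 0' 40 >/dev/null; python3 -c "
from h import *
hs()"; done
```

```text
t 4.9 theta 0.10009991145837449 rad 0.18379854903809228 toolth 0.10626636178834326 Ftool [-0.1679 -2.536  -5.2475] grip 0.013001406277038207 39.33906018733978 z 0.18510787630399336
t 5.07 theta 0.08958012879620059 rad 0.18375083101214013 toolth 0.09604827818085515 Ftool [-0.0868 -1.7355 -5.4887] grip 0.012787453211314855 39.32156503200531 z 0.1851108569118638
t 5.23 theta 0.0793756931577636 rad 0.1838255661442825 toolth 0.08601573954002939 Ftool [-0.4126 -0.4912 -5.6138] grip 0.013431970579051971 39.36079680919647 z 0.18512916316991498
```

In the tool's units: -0.0018 m / 0.25 = -0.0072, -0.0004 m / 0.25 = -0.0016, -0.01 rad / 1.5708 = -0.0064.

```bash
python3 -m crank '0.005 -0.0072 -0.0016 0 0 0 -0.0064 | 0.005 0 0 0 0 0 0' 40 >/dev/null; python3 -c "
from h import *
hs()"
python3 -m crank '0.005 -0.0072 -0.0016 0 0 0 -0.0064 | 0.005 0 0 0 0 0 0' 40 >/dev/null; python3 -c "
from h import *
hs()"
python3 -m crank '0.005 -0.0072 -0.0016 0 0 0 -0.0064 | 0.005 0 0 0 0 0 0' 40 >/dev/null; python3 -c "
from h import *
hs()"
```

```text
t 5.4 theta 0.06933367399685086 rad 0.18382962814507428 toolth 0.07603940588999047 Ftool [ 0.6418 -0.9558 -5.7682] grip 0.012633114144459017 39.36768114566803 z 0.18511478731092323
t 5.57 theta 0.05917707311726672 rad 0.18383440683116667 toolth 0.0660147443922694 Ftool [-0.1337 -0.1698 -5.6353] grip 0.012989054675440767 39.36518311500549 z 0.18512938131190498
t 5.73 theta 0.04984300218557269 rad 0.1838551057694992 toolth 0.056035078276234884 Ftool [ 0.5684 -0.8542 -5.5814] grip 0.012826917326933363 39.38392996788025 z 0.185124973474598
```

In the tool's units: -0.0018 m / 0.25 = -0.0072, -0.0004 m / 0.25 = -0.0016, -0.01 rad / 1.5708 = -0.0064.

```bash
python3 -m crank '0.005 -0.0072 -0.0016 0 0 0 -0.0064 | 0.005 0 0 0 0 0 0' 40 >/dev/null; python3 -c "
from h import *
hs()"
python3 -m crank '0.005 -0.0072 -0.0016 0 0 0 -0.0064 | 0.005 0 0 0 0 0 0' 40 >/dev/null; python3 -c "
from h import *
hs()"
python3 -m crank '0.005 -0.0072 -0.0016 0 0 0 -0.0064 | 0.005 0 0 0 0 0 0' 40 >/dev/null; python3 -c "
from h import *
hs()"
```

```text
t 5.9 theta 0.043403548779528345 rad 0.18389166621818234 toolth 0.046049292171940426 Ftool [ 3.0089 -0.9302 -7.9215] grip 0.012378729798752243 39.59142744541168 z 0.1851343803927035
t 6.07 theta 0.033927511286219625 rad 0.1838809889324919 toolth 0.0360312815324324 Ftool [ 2.5675  0.0718 -8.1985] grip 0.012948299128265646 39.682965874671936 z 0.18510767778217715
t 6.23 theta 0.024260721257551632 rad 0.18391121620031975 toolth 0.026027928270163425 Ftool [ 1.2173 -0.6793 -8.5188] grip 0.0128967442324059 39.72414672374725 z 0.1851106304573416
```

In the tool's units: -0.0009 m / 0.25 = -0.0036, -0.0002 m / 0.25 = -0.0008, -0.005 rad / 1.5708 = -0.0032.

```bash
python3 -m crank '0.005 -0.0036 -0.0008 0 0 0 -0.0032 | 0.005 0 0 0 0 0 0' 40 >/dev/null; python3 -c "
from h import *
hs()"
python3 -m crank '0.005 -0.0036 -0.0008 0 0 0 -0.0032 | 0.005 0 0 0 0 0 0' 40 >/dev/null; python3 -c "
from h import *
hs()"
python3 -m crank '0.005 -0.0036 -0.0008 0 0 0 -0.0032 | 0.005 0 0 0 0 0 0' 40 >/dev/null; python3 -c "
from h import *
hs()"
```

```text
t 6.4 theta 0.020091852514845465 rad 0.1839237427895736 toolth 0.021410896926550738 Ftool [ 0.2748 -0.0564 -7.892 ] grip 0.012841716149131757 39.69485700130463 z 0.18508889498802367
t 6.57 theta 0.015321170931381856 rad 0.1838966100431343 toolth 0.016312938674815092 Ftool [  6.4485  -0.1042 -10.0349] grip 0.012758720321769876 39.71251130104065 z 0.18511377098501997
t 6.73 theta 0.010575302688479171 rad 0.1839304416265643 toolth 0.011365945222858942 Ftool [ 6.6823 -0.2789 -9.1774] grip 0.012930218376812571 39.733166098594666 z 0.18515929419594507
```

In the tool's units: -0.0004 m / 0.25 = -0.0016, -0.0001 m / 0.25 = -0.0004, -0.002 rad / 1.5708 = -0.0013.

```bash
python3 -m crank '0.005 0 0 0 0 0 0 | 0.005 0 0 0 0 0 0' 40 >/dev/null; python3 -c "
from h import *
hs()"
python3 -m crank '0.005 -0.0016 -0.0004 0 0 0 -0.0013 | 0.005 0 0 0 0 0 0' 40 >/dev/null; python3 -c "
from h import *
hs()"
```

```text
t 6.9 theta 0.0108226468463537 rad 0.18390407708164175 toolth 0.01163496630065386 Ftool [ 3.6334 -0.165  -9.4507] grip 0.012779116664200594 39.727047085762024 z 0.1850936001235181
t 7.07 theta 0.008591787719238297 rad 0.18393099167428 toolth 0.009505520867667983 Ftool [ 1.4328 -0.6566 -8.7883] grip 0.013003680148735815 39.72784996032715 z 0.1851069452626863
```

```bash
for k in 1; do python3 -m crank '0.005 0 0 0 0 0 0 | 0.005 0 0 0 0 0 0' 100 >/dev/null; python3 -c "
from h import *
hs()"
python3 -m crank '0.005 0 0 0 0 0 0' 100 >/dev/null; python3 -c "
from h import *
hs()"
python3 -m crank '0.005 0 0 0 0 0 0' 100 >/dev/null; python3 -c "
from h import *
hs()
r.snapshot('top');hs();d=r.snapshot('top');hs()
cv2.imwrite('pics/g2.png',cv2.resize(d['pixels'][160:260,220:360,::-1],None,fx=5,fy=5,interpolation=cv2.INTER_CUBIC))
s=r.snapshot('side');hs()
cv2.imwrite('pics/g3.png',cv2.resize(s['pixels'][170:290,220:380,::-1],None,fx=5,fy=5,interpolation=cv2.INTER_CUBIC))
for q in [(-.042,-.18,.219),(0,-.206,.225),(.015,-.206,.225)]:
  for th in (0,.02,.05,.1):print(q,th,w2px(s,[*door(th,*q[:2]),q[2]]))
"; done
```

```text
t 7.23 theta 0.007886939123483927 rad 0.18392344934583665 toolth 0.009721397182026692 Ftool [ 0.8454 -0.4094 -9.9013] grip 0.011711064527437167 97.73141741752625 z 0.18527436894454646
t 7.32 theta 0.007796997239141845 rad 0.1839181923853301 toolth 0.009671346991151797 Ftool [ 1.7373 -0.9981 -8.572 ] grip 0.011629379749363884 97.73570537567139 z 0.18528448508171053
t 7.4 theta 0.00777765464247393 rad 0.18393322345331548 toolth 0.009689434408428843 Ftool [ 1.7737 -0.87   -9.2158] grip 0.011657397513606 97.73767590522766 z 0.18526818746351434
t 7.45 theta 0.007803557564788566 rad 0.18392680975285827 toolth 0.009691612133297278 Ftool [ 6.8511  0.4376 -8.2547] grip 0.011425748268456519 97.70630121231079 z 0.18528698172510058
t 7.5 theta 0.007926333671266494 rad 0.18394140299910458 toolth 0.009754706092071963 Ftool [  8.2366   0.4925 -11.9823] grip 0.01173046773703283 97.71719098091125 z 0.1852601633464776
t 7.55 theta 0.007881228836287946 rad 0.1839348792262159 toolth 0.009689376914952419 Ftool [ 3.0535 -1.2062 -9.6832] grip 0.011636961605254459 97.73248672485352 z 0.1852784077409139
(-0.042, -0.18, 0.219) 0 [261.9678 220.2513]
(-0.042, -0.18, 0.219) 0.02 [261.4486 219.3785]
(-0.042, -0.18, 0.219) 0.05 [260.7192 218.0616]
(-0.042, -0.18, 0.219) 0.1 [259.6362 215.8495]
(0, -0.206, 0.225) 0 [263.5267 231.683 ]
(0, -0.206, 0.225) 0.02 [262.6245 230.7855]
(0, -0.206, 0.225) 0.05 [261.3235 229.4209]
(0, -0.206, 0.225) 0.1 [259.2972 227.102 ]
(0.015, -0.206, 0.225) 0 [266.8826 234.9523]
(0.015, -0.206, 0.225) 0.02 [265.8789 234.0919]
(0.015, -0.206, 0.225) 0.05 [264.4239 232.7796]
(0.015, -0.206, 0.225) 0.1 [262.1361 230.5391]
```

View pics/g3.png

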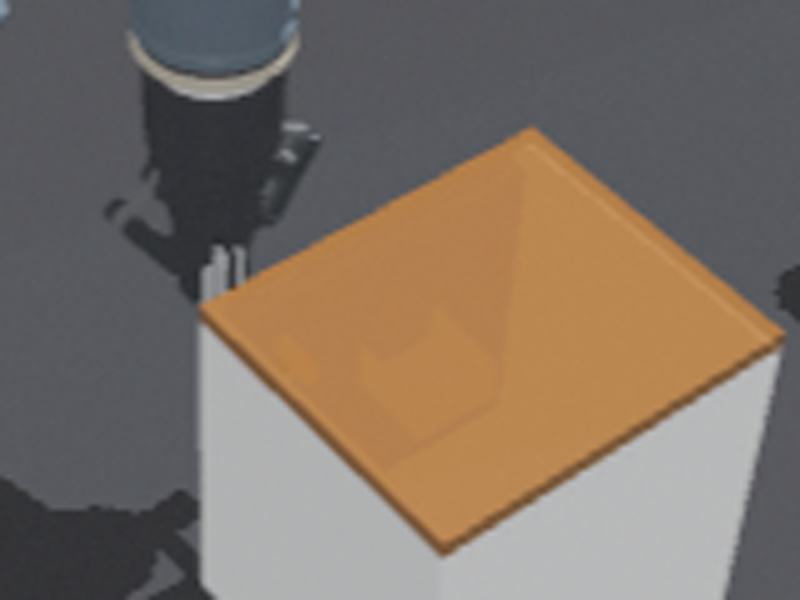

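```bash
cat >> h.py <<'E'
def avg(n=6):
    fs=[]
    for i in range(n):
        r.snapshot("top");s=r.get_state();fs.append(np.array(s["tool_rot"]).T@s["contact_force"])
    fs=np.array(fs);print('mean F',fs.mean(0),'sd',fs.std(0));hs()
E
python3 -m crank '0.005 -0.0036 -0.0008 0 0 0 -0.0032 | 0.005 0 0 0 0 0 0' 100 >/dev/null; python3 -c "
from h import *
avg()"
python3 -m crank '0.005 -0.0036 -0.0008 0 0 0 -0.0032 | 0.005 0 0 0 0 0 0' 100 >/dev/null; python3 -c "
from h import *
avg()"
```

```text
mean F [  5.7285   0.1825 -10.1465] sd [3.0645 1.0136 1.114 ]
t 8.02 theta 0.0023668364064812764 rad 0.18394554674703378 toolth 0.004689295662537285 Ftool [  7.7514   0.5991 -11.7401] grip 0.011545536596080742 97.73791551589966 z 0.1852755153059892
mean F [ 2.2236 -1.2498 -7.6979] sd [1.1205 0.4552 0.5272]
t 8.48 theta -0.006193179524363712 rad 0.18392690337876522 toolth -0.00038626682505538135 Ftool [ 1.4253 -1.9519 -7.8605] grip 0.011597836110668523 97.64197111129761 z 0.18530897785305675
```

In the tool's units: -0.0009 m / 0.25 = -0.0036, -0.0002 m / 0.25 = -0.0008, -0.005 rad / 1.5708 = -0.0032.

```bash
python3 -m crank '0.005 -0.0036 -0.0008 0 0 0 -0.0032 | 0.005 0 0 0 0 0 0' 100 >/dev/null; python3 -c "
from h import *
avg()"
python3 -m crank '0.005 -0.0036 -0.0008 0 0 0 -0.0032 | 0.005 0 0 0 0 0 0' 100 >/dev/null; python3 -c "
from h import *
avg()"
```

```text
mean F [ 0.308  -1.5545 -6.2557] sd [0.4421 0.418  0.2921]
t 8.95 theta -0.014274271483797119 rad 0.18393353455651182 toolth -0.00541209349397942 Ftool [ 0.6336 -1.8724 -6.33  ] grip 0.011509770306842006 97.54211068153381 z 0.18529766987548324
mean F [-4.3418 -2.1561 -5.1276] sd [0.7876 0.3284 0.2741]
t 9.42 theta -0.02191220473981903 rad 0.18396322428246942 toolth -0.010308994163777951 Ftool [-4.4221 -2.6324 -5.4549] grip 0.011345952484803964 97.6527750492096 z 0.18529751391244373
```

In the tool's units: -0.0009 m / 0.25 = -0.0036, -0.0002 m / 0.25 = -0.0008, -0.005 rad / 1.5708 = -0.0032.

```bash
python3 -m crank '0.005 -0.0036 -0.0008 0 0 0 -0.0032 | 0.005 0 0 0 0 0 0' 100 >/dev/null; python3 -c "
from h import *
avg(4)"
```

```text
mean F [-4.2554 -2.6406 -5.1381] sd [2.4348 0.135  0.8451]
t 9.78 theta -0.029666978771598407 rad 0.18396801742104552 toolth -0.015318604569680927 Ftool [-8.1179 -2.8742 -4.3963] grip 0.011464529160020198 97.67646074295044 z 0.1853044587532292
```

```bash
python3 -m crank '0.045 0 0 0 0 0 0 | 0.045 0 0 0 0 0 0 | 0.045 0 0 0 0 0 0 | 0.045 0 0 0 0 0 0 | 0.045 0 0 0 0 0 0 | 0.045 0 0 0 0 0 0' 60 >/dev/null; python3 -c "
from h import *
hs()
s=r.snapshot('side')
cv2.imwrite('pics/g4.png',cv2.resize(s['pixels'][170:290,220:380,::-1],None,fx=5,fy=5,interpolation=cv2.INTER_CUBIC))
"
```

```text
t 10.28 theta -0.017358810888798093 rad 0.18376621381719838 toolth -0.015972914714647457 Ftool [-1.184  -0.4661  0.3982] grip 0.044803497108498416 0.0 z 0.18369224454912597
```

View pics/g4.png

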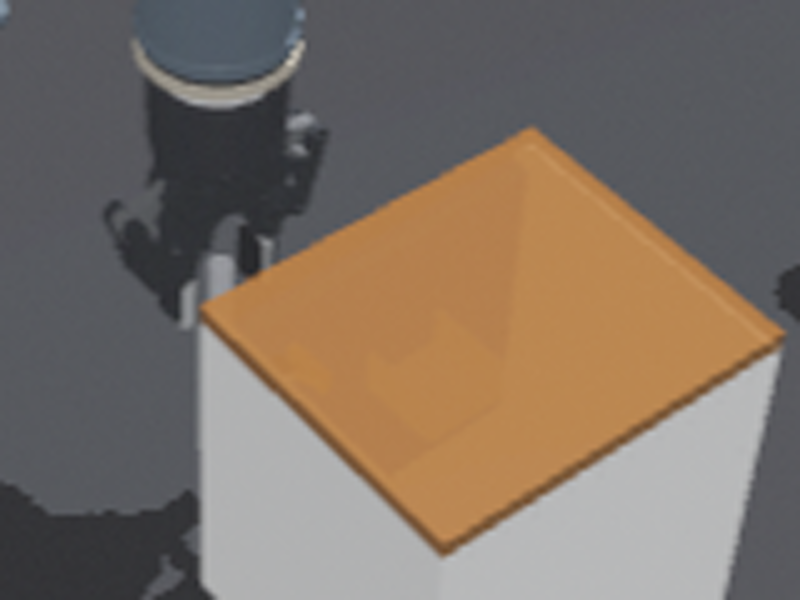

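In the tool's units: -0.003 m / 0.25 = -0.012.

```bash
python3 -m crank '0.045 0 0 0 0 0 0 | 0.045 -0.012 0 0 0 0 0 | 0.045 0 0 0 0 0 0 | 0.005 0 0 0 0 0 0 | 0.005 0 0 0 0 0 0 | 0.005 0 0 0 0 0 0 | 0.005 0 0 0 0 0 0 | 0.005 0 0 0 0 0 0' 110 >/dev/null; python3 -c "
from h import *
avg(3)"
python3 -m crank '0.005 0.0072 0.0016 0 0 0 0.0064 | 0.005 0.0072 0.0016 0 0 0 0.0064 | 0.005 0 0 0 0 0 0'>/dev/null; python3 -c "
from h import *
avg(3)"
```

```text
mean F [ 0.0307 -4.8761 -3.7237] sd [0.648  0.3014 0.2973]
t 11.15 theta -0.03583615229691417 rad 0.18406846162336857 toolth -0.015052775046798361 Ftool [ 0.7927 -4.5073 -3.8984] grip 0.011367911262226705 107.46303677558899 z 0.18401736776981986
mean F [-3.1795 -6.1414 -0.2869] sd [1.221  0.5961 0.5235]
t 11.55 theta -0.019968063361915034 rad 0.18398861450444665 toolth 0.004815758944400006 Ftool [-3.1224 -6.4053  0.4145] grip 0.01142370935611474 107.5693130493164 z 0.18407066360684693
```

In the tool's units: 0.0018 m / 0.25 = 0.0072, 0.0002 m / 0.25 = 0.0008, 0.01 rad / 1.5708 = 0.0064.

```bash
python3 -m crank '0.005 0.0072 0.0008 0 0 0 0.0064 | 0.005 0 0 0 0 0 0'>/dev/null; python3 -c "
from h import *
avg(3)"
python3 -m crank '0.005 0.0072 0.0008 0 0 0 0.0064 | 0.005 0 0 0 0 0 0'>/dev/null; python3 -c "
from h import *
avg(3)"
```

```text
mean F [-0.7497 -5.4998 -3.3221] sd [0.2481 0.3524 0.3879]
t 11.87 theta -0.004295222870815962 rad 0.1840269450367705 toolth 0.014502597444418841 Ftool [-0.5949 -5.0703 -3.8053] grip 0.01120714926262292 108.02806735038757 z 0.18402768973820202
mean F [ 5.4503 -3.2464 -8.0092] sd [1.9806 0.5882 0.9239]
t 12.18 theta 0.010757887821139622 rad 0.18399481823490194 toolth 0.024503238537110894 Ftool [ 2.659  -4.0256 -6.8132] grip 0.011082351000420888 108.38629245758057 z 0.18400173031158273
```

In the tool's units: 0.0107 m / 0.25 = 0.0428, 0.0071 m / 0.25 = 0.0284, 0.06 rad / 1.5708 = 0.0382.

```bash
python3 -m crank '0.005 0.0144 0.0008 0 0 0 0.0127 | 0.005 0.0144 0.0016 0 0 0 0.0127 | 0.005 0.0144 0.0024 0 0 0 0.0127 | 0.005 0.0144 0.0032 0 0 0 0.0127 | 0.005 0.0284 0.0072 0 0 0 0.0255 | 0.005 0.0428 0.0112 0 0 0 0.0382 | 0.005 0.0428 0.0112 0 0 0 0.0382 | 0.005 0.0428 0.0112 0 0 0 0.0382 | 0.005 0.0428 0.0112 0 0 0 0.0382 | 0.005 0.0428 0.0112 0 0 0 0.0382 | 0.005 0.0216 0.0052 0 0 0 0.0191 | 0.005 0 0 0 0 0 0' 60>/dev/null; python3 -c "
from h import *
hs()"
```

```text
clock: 13.18
position: [0.5042, 0.0338, 0.184]
tool_rot: [[-0.926, 0.378, -0.001], [0.378, 0.926, 0.001], [0.001, 0.0, -1.0]]
contact_force: [-1.3, -3.3, 5.2]
grip_width: 0.0114
grip_force: 108.4
t 13.18 theta 0.4629403354728605 rad 0.18343424119817192 toolth 0.4751651221268749 Ftool [-0.0276 -3.5197 -5.2399] grip 0.011425196051705867 108.37398648262024 z 0.18398396268175582
```

In the tool's units: 0.0107 m / 0.25 = 0.0428, 0.0054 m / 0.25 = 0.0216, 0.06 rad / 1.5708 = 0.0382.

```bash
python3 -m crank '0.005 0.0216 0.0044 0 0 0 0.0191 | 0.005 0.0428 0.0108 0 0 0 0.0382 | 0.005 0.0428 0.0108 0 0 0 0.0382 | 0.005 0.0428 0.0108 0 0 0 0.0382 | 0.005 0.0428 0.0108 0 0 0 0.0382 | 0.005 0.0428 0.0108 0 0 0 0.0382 | 0.005 0.0428 0.0108 0 0 0 0.0382 | 0.005 0.0428 0.0108 0 0 0 0.0382 | 0.005 0.0428 0.0108 0 0 0 0.0382 | 0.005 0.0428 0.0108 0 0 0 0.0382 | 0.005 0.0428 0.0108 0 0 0 0.0382 | 0.005 0 0 0 0 0 0' >/dev/null; python3 -c "
from h import *
hs()"
```

```text
t 14.18 theta 1.1012251826753252 rad 0.18328901540966597 toolth 1.1050869307741946 Ftool [ 0.4569 -2.4546 -7.3673] grip 0.011109158844762343 108.86689782142639 z 0.18390937724722137
```

In the tool's units: -0.035 m / 0.25 = -0.14, -0.03 m / 0.25 = -0.12, 0.05 rad / 1.5708 = 0.0318.

```bash
python3 -m crank '0.005 0.0356 0.0088 0 0 0 0.0318 | 0.005 0.0356 0.0088 0 0 0 0.0318 | 0.005 0.0356 0.0088 0 0 0 0.0318 | 0.005 0 0 0 0 0 0 | 0.045 0 0 0 0 0 0 | 0.045 0 0 0 0 0 0 | 0.045 0 0 0 0 0 0 | 0.06 0 0 -0.12 0 0 0 | 0.06 0 0 -0.14 0 0 0 | 0.06 0 0 0 0 0 0'; python3 -c "
from h import *
hs()
go(.441,-.194,.26)"
```

```text
clock: 15.02
position: [0.4315, 0.15, 0.2535]
tool_rot: [[-0.392, 0.92, 0.006], [0.92, 0.392, 0.003], [0.0, 0.007, -1.0]]
contact_force: [0.4, 1.3, 0.7]
grip_width: 0.0598
grip_force: 0.0
t 15.02 theta 1.2353825382941819 rad 0.1803336886384448 toolth 1.2551581155627742 Ftool [ 1.0281  0.8927 -0.7316] grip 0.059796910386199185 0.0 z 0.25345580985448
t 15.02 p [0.4315 0.15   0.2535] delta [-0.3202 -0.1261 -0.0076] F [0.4136 1.2935 0.7382] w 0.059796910386199185 0.0 tilt [ 0.0061  0.0031 -1.    ] j7 0.11405633832052449
```

Careful with the scale: shifts go in shares of 0.25 m and turns go in shares of pi/2 rad. That gives: -0.032 m / 0.25 = -0.128, -0.0126 m / 0.25 = -0.0504.

```bash
python3 -m crank '0.06 -0.128 -0.0504 0 0 0 0 | 0.06 -0.128 -0.0504 0 0 0 0 | 0.06 -0.128 -0.0504 0 0 0 0 | 0.06 -0.128 -0.0504 0 0 0 0 | 0.06 -0.128 -0.0504 0 0 0 0 | 0.06 -0.128 -0.0504 0 0 0 0 | 0.06 -0.128 -0.0504 0 0 0 0 | 0.06 -0.128 -0.0504 0 0 0 0 | 0.06 -0.128 -0.0504 0 0 0 0 | 0.06 -0.128 -0.0504 0 0 0 0 | 0.06 0 0 0 0 0 0 | 0.06 0 0 0 0 0 0'>/dev/null; python3 -c "
from h import *
go(.441,-.194,.037)
d=r.snapshot('top')
cv2.imwrite('pics/t5.png',cv2.resize(d['pixels'][150:300,210:410,::-1],None,fx=4,fy=4,interpolation=cv2.INTER_CUBIC))
th=1.26
for q in [(-.042,-.18,.219),(0,-.206,.225),(.015,-.206,.225),(0,0,.225),(.0415,-.09,.126)]:print(q,(w2px(d,[*door(th,*q[:2]),q[2]])-[210,150])*4)
"
```

```text
t 16.02 p [ 0.4384 -0.1961  0.2486] delta [0.0011 0.0034 0.2116] F [ 0.6308  0.5325 -0.1509] w 0.06031913602478399 0.0 tilt [-0.0003 -0.0006 -1.    ] j7 0.9532687312260976
(-0.042, -0.18, 0.219) [142.1614 454.6425]
(0, -0.206, 0.225) [225.6521 467.9206]
(0.015, -0.206, 0.225) [249.4349 457.7903]
(0, 0, 0.225) [ 89.1821 143.1714]
(0.0415, -0.09, 0.126) [216.913  267.0541]
```

View pics/t5.png

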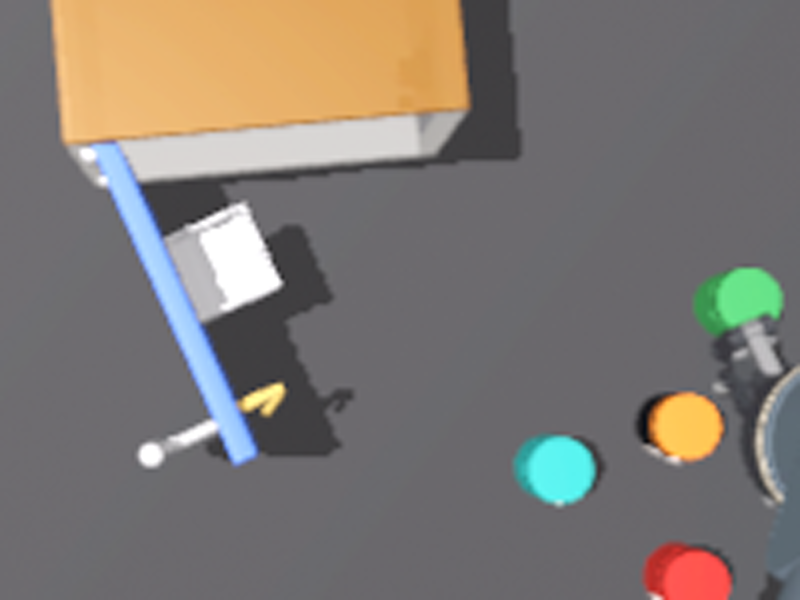

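In the tool's units: 0.04 m / 0.25 = 0.16, 0.0034 m / 0.25 = 0.0136.

```bash
python3 -m crank '0.06 0.0044 0.0136 0.04 0 0 0 | 0.06 0 0 0.16 0 0 0 | 0.06 0 0 0.16 0 0 0 | 0.06 0 0 0.16 0 0 0 | 0.06 0 0 0.16 0 0 0 | 0.06 0 0 0.12 0 0 0 | 0.06 0 0 0.0464 0 0 0 | 0.06 0 0 0 0 0 0 | 0.03 0 0 0 0 0 0 | 0.03 0 0 0 0 0 0 | 0.03 0 0 0 0 0 0 | 0.03 0 0 0 0 0 0' 40; python3 -c "
from h import *
d=r.snapshot('top')
P=np.array([px2w(d,(u+.5)/4-.5+210,(v+.5)/4-.5+150,.151)[:2] for u,v in[(165,240),(245,203),(283,283),(205,322)]]);print(P.mean(0),P)
H=px2w(d,150.5/4+209.5,455.5/4+149.5,.219)[:2];v=rot(-YAW)@(H-HINGE);print('th',np.arctan2(-.18,-.042)-np.arctan2(v[1],v[0]))
for th in (1.22,1.235,1.25):print(th,door(th,.0415,-.09))
"
```

```text
clock: 17.07
position: [0.4425, -0.1915, 0.0382]
tool_rot: [[-0.394, 0.919, 0.002], [0.919, 0.394, -0.001], [-0.001, 0.002, -1.0]]
contact_force: [-0.7, 0.1, -1.4]
grip_width: 0.0421
grip_force: 40.6
[0.5442 0.1073] [[0.5579 0.1442]
 [0.5809 0.0946]
 [0.531  0.0711]
 [0.507  0.1194]]
th 1.2396970515533436
1.22 [0.5446 0.1089]
1.235 [0.5435 0.1099]
1.25 [0.5424 0.1109]
```

In the tool's units: -0.04 m / 0.25 = -0.16, -0.03 m / 0.25 = -0.12.

```bash
python3 -m crank '0.03 0 0 -0.04 0 0 0 | 0.03 0 0 -0.12 0 0 0 | 0.03 0 0 -0.16 0 0 0 | 0.03 0 0 -0.16 0 0 0 | 0.03 0 0 -0.16 0 0 0 | 0.03 0 0 -0.16 0 0 0 | 0.03 0 0 -0.08 0 0 0 | 0.03 0 0 0 0 0 0' 40; python3 -m crank '0.03 0.046 0.042 0 0 0 0 | 0.03 0.0944 0.0848 0 0 0 0 | 0.03 0.0944 0.0848 0 0 0 0 | 0.03 0.0944 0.0848 0 0 0 0 | 0.03 0.0944 0.0848 0 0 0 0 | 0.03 0.0944 0.0848 0 0 0 0 | 0.03 0.0944 0.0848 0 0 0 0 | 0.03 0.0944 0.0848 0 0 0 0 | 0.03 0.0944 0.0848 0 0 0 0 | 0.03 0.0944 0.0848 0 0 0 0 | 0.03 0.046 0.042 0 0 0 0 | 0.03 0 0 0 0 0 0' 40;python3 -c "
from h import *
go(.544,.1085,.18,.423)
s=r.snapshot('side')
p=np.array(r.get_state()['position'])
for z in(-.038,.037):print(w2px(s,p+[0,0,z])-[230,130])
cv2.imwrite('pics/s6.png',cv2.resize(s['pixels'][130:250,230:350,::-1],None,fx=5,fy=5,interpolation=cv2.INTER_CUBIC))
"
```

```text
clock: 17.78
position: [0.4436, -0.1927, 0.2622]
tool_rot: [[-0.393, 0.919, 0.009], [0.92, 0.393, -0.002], [-0.005, 0.007, -1.0]]
contact_force: [-0.0, -0.5, -1.3]
grip_width: 0.042
grip_force: 41.2
clock: 18.78
position: [0.5442, 0.1128, 0.2561]
tool_rot: [[-0.399, 0.917, -0.001], [0.917, 0.399, 0.001], [0.001, -0.0, -1.0]]
contact_force: [-0.5, 0.2, -1.4]
grip_width: 0.0422
grip_force: 41.2
t 18.78 p [0.5442 0.1128 0.2561] delta [-0.004  -0.0018  0.0761] rz -0.012930045513976696 F [-0.4551  0.2115 -1.4106] w 0.04222334990715699 41.17452775826678 tilt [-0.001   0.0012 -1.    ] j7 0.3599231398648155
[56.7577 68.4284]
[57.6867 48.7334]
```

View pics/s6.png

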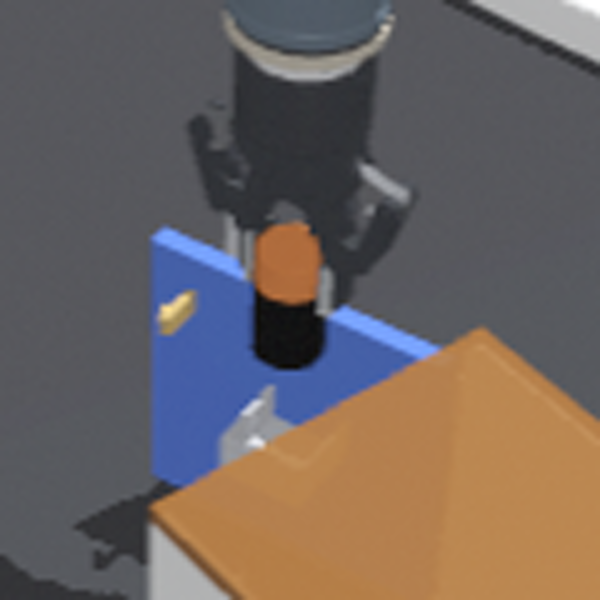

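In the tool's units: 0.02 m / 0.25 = 0.08, -0.004 m / 0.25 = -0.016, -0.013 rad / 1.5708 = -0.0083.

```bash
python3 -m crank '0.03 -0.016 -0.0072 0 0 0 -0.0083 | 0.03 0 0 0.08 0 0 0 | 0.03 0 0 0.08 0 0 0 | 0.03 0 0 0 0 0 0 | 0.03 0 0 0 0 0 0' 40; python3 -c "
from h import *
go(.544,.1085,.166,.423)"
```

```text
clock: 19.25
position: [0.5431, 0.1018, 0.217]
tool_rot: [[-0.403, 0.915, -0.002], [0.915, 0.403, -0.001], [-0.0, -0.002, -1.0]]
contact_force: [0.2, -0.9, -0.7]
grip_width: 0.0424
grip_force: 41.1
t 19.25 p [0.5431 0.1018 0.217 ] delta [0.0058 0.0037 0.051 ] rz -0.008056010508572076 F [ 0.1853 -0.8802 -0.6521] w 0.042413024596995454 41.13839013967663 tilt [-0.0018 -0.0009 -1.    ] j7 0.40528854732307024
```

In the tool's units: 0.0058 m / 0.25 = 0.0232, 0.0037 m / 0.25 = 0.0148.

```bash
python3 -m crank '0.03 0.0232 0.0148 0 0 0 0 | 0.03 0 0 0 0 0 0 | 0.03 0 0 0 0 0 0 | 0.03 0 0 0 0 0 0 | 0.03 0 0 0 0 0 0' 40 >/dev/null; python3 -c "
from h import *
go(.544,.1085,.166,.423)"
```

```text
t 19.67 p [0.545  0.1105 0.2176] delta [-0.0014 -0.0018  0.0516] rz -0.005796767372587386 F [ 0.2624  0.659  -1.3534] w 0.04234463778234186 41.151318065822124 tilt [ 0.0006  0.0001 -1.    ] j7 0.39357970535984615
```

In the tool's units: 0.01 m / 0.25 = 0.04, -0.0015 m / 0.25 = -0.006.

```bash
python3 -m crank '0.03 -0.0048 -0.006 0.04 0 0 0 | 0.03 0 0 0 0 0 0 | 0.03 0 0 0.032 0 0 0 | 0.03 0 0 0.032 0 0 0 | 0.03 0 0 0.024 0 0 0 | 0.03 0 0 0.02 0 0 0 | 0.03 0 0 0 0 0 0 | 0.03 0 0 0 0 0 0' 40 >/dev/null; python3 -c "
from h import *
go(.544,.1085,.166,.423)"
```

```text
t 20.33 p [0.5446 0.1096 0.1796] delta [-0.0008 -0.001   0.0136] rz -0.0054872431527708265 F [ 4.2334  3.7125 -3.576 ] w 0.04254888935566071 41.502023320645094 tilt [ 0.0007  0.0006 -1.    ] j7 0.4213606629448935
```

In the tool's units: 0.002 m / 0.25 = 0.008, 0.0005 m / 0.25 = 0.002.

```bash
python3 -m crank '0.03 0.002 0.008 0 0 0 0 | 0.03 0 0 0 0 0 0 | 0.03 0 0 0 0 0 0' 40 >/dev/null; python3 -c "
from h import *
avg(3)
go(.544,.1085,.166,.423)
s=r.snapshot('side')
p=np.array(r.get_state()['position'])
for z in(-.038,.037):print((w2px(s,p+[0,0,z])-[230,130])*5)
cv2.imwrite('pics/s7.png',cv2.resize(s['pixels'][130:250,230:350,::-1],None,fx=5,fy=5,interpolation=cv2.INTER_CUBIC))
"
```

```text
mean F [ 0.7289 -0.1412  1.5464] sd [0.4047 0.4193 0.2639]
t 20.73 theta 0.5596676000195411 rad 0.09798321001561001 toolth 1.241300565019289 Ftool [ 0.1568 -0.1928  1.1751] grip 0.0420869452909577 41.78195409011096 z 0.18005554240529079
t 20.73 p [0.5453 0.1099 0.1801] delta [-0.0007 -0.0017  0.0141] rz -0.006204238224392533 F [-0.2407  0.065  -1.175 ] w 0.0420869452909577 41.78195409011096 tilt [-0.0008 -0.0002 -1.    ] j7 0.41990197953403713
[280.8991 436.817 ]
[285.2743 345.2707]
```

View pics/s7.png

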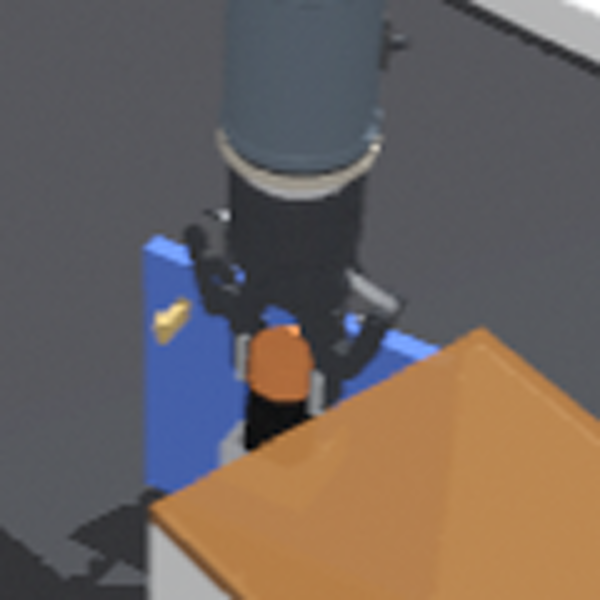

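In the tool's units: 0.005 m / 0.25 = 0.02, 0.003 m / 0.25 = 0.012.

```bash
python3 -m crank '0.03 0 0 0.02 0 0 0 | 0.03 0 0 0.02 0 0 0 | 0.03 0 0 0.012 0 0 0 | 0.03 0 0 0 0 0 0 | 0.03 0 0 0 0 0 0' 40 >/dev/null; python3 -c "
from h import *
avg(3)"
```

```text
mean F [0.22   0.1488 1.7881] sd [0.7108 0.3904 0.2087]
t 21.35 theta 0.5574646020914991 rad 0.097567740225239 toolth 1.2411989067601965 Ftool [ 1.2119 -0.0182  1.6551] grip 0.04265374113776572 41.83470679912716 z 0.16728514595157554
```

In the tool's units: 0.0015 m / 0.25 = 0.006.

```bash
python3 -m crank '0.03 0 0 0.006 0 0 0 | 0.03 0 0 0 0 0 0 | 0.03 0 0 0 0 0 0' 40 >/dev/null; python3 -c "
from h import *
avg(3)"
python3 -m crank '0.03 0 0 0.006 0 0 0 | 0.03 0 0 0 0 0 0 | 0.03 0 0 0 0 0 0' 40 >/dev/null; python3 -c "
from h import *
avg(3)"
```

```text
mean F [0.1902 0.1207 1.2407] sd [0.1074 0.41   0.332 ]
t 21.75 theta 0.5579356485781168 rad 0.09755435707882386 toolth 1.2411002232279635 Ftool [ 0.2099 -0.1727  0.903 ] grip 0.04244545038754936 41.82991782668978 z 0.16575294915872138
mean F [-0.4219  0.1019 -4.4372] sd [0.4339 0.4232 0.4562]
t 22.15 theta 0.5557577996393668 rad 0.09745250648427305 toolth 1.241166362746617 Ftool [-0.6891  0.5609 -5.0606] grip 0.04251595321835265 42.267749472521245 z 0.16446667630040557
```

In the tool's units: -0.04 m / 0.25 = -0.16, -0.03 m / 0.25 = -0.12.

```bash
python3 -m crank '0.06 0 0 -0.004 0 0 0 | 0.06 0 0 0 0 0 0 | 0.06 0 0 0 0 0 0 | 0.06 0 0 0 0 0 0 | 0.06 0 0 -0.04 0 0 0 | 0.06 0 0 -0.08 0 0 0 | 0.06 0 0 -0.12 0 0 0 | 0.06 0 0 -0.16 0 0 0 | 0.06 0 0 -0.08 0 0 0 | 0.06 0 0 0 0 0 0' 40; python3 -m crank '0.06 -0.04 -0.04 0 0 0 0 | 0.06 -0.12 -0.08 0 0 0 0 | 0.06 -0.12 -0.08 0 0 0 0 | 0.06 -0.12 -0.08 0 0 0 0 | 0.06 -0.12 -0.08 0 0 0 0 | 0.06 -0.12 -0.08 0 0 0 0 | 0.06 -0.12 -0.08 0 0 0 0 | 0.06 0 0 0 0 0 0 | 0.06 0 0 0 0 0 0 | 0.06 0 0 0 0 0 0';python3 -c "
from h import *
d=r.snapshot('top')
s=r.snapshot('side')
a=cv2.resize(d['pixels'][150:260,210:310,::-1],None,fx=4,fy=4,interpolation=cv2.INTER_CUBIC)
b=cv2.resize(s['pixels'][150:260,230:330,::-1],None,fx=4,fy=4,interpolation=cv2.INTER_CUBIC)
cv2.imwrite('pics/z.png',np.hstack([a,b]))
"
```

```text
clock: 22.98
position: [0.5478, 0.1098, 0.2907]
tool_rot: [[-0.405, 0.914, 0.008], [0.915, 0.405, 0.002], [-0.001, 0.008, -1.0]]
contact_force: [0.3, -0.9, -0.0]
grip_width: 0.0599
grip_force: 0.0
clock: 23.82
position: [0.5029, -0.1163, 0.2846]
tool_rot: [[-0.404, 0.915, -0.001], [0.915, 0.404, 0.001], [0.001, -0.001, -1.0]]
contact_force: [-0.5, 0.4, 0.0]
grip_width: 0.0597
grip_force: 0.0
```

View pics/z.png

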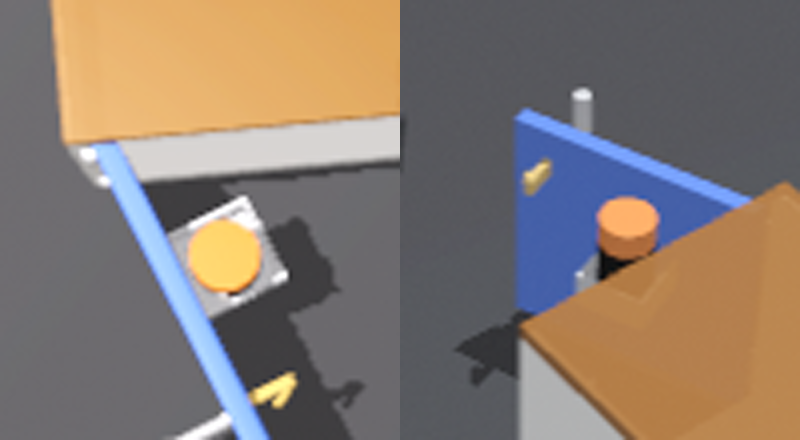

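The jar stands upright in the pocket (lid at about (224,257) in the crop). The door is wide open and the arm is clear, so I'm handing in.

```bash
python3 -c "
from rig import r
print(r.sign_off())"
```

```text
the job is handed in; nothing more can be done
None
```

I eased the door shut until the catch appeared to latch with the hand off, pulled it wide open again, and stood the orange-lidded jar upright in its pocket; I handed the job in at about 24 s, but the hand-in gave no verdict and I judged the latch only from force readings and the camera.

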